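# Tip the fired test blocks into the specimen bin and shut it

### The job

Take the steel tray by its red handle, carry it with the three fired test blocks aboard to the blue bin, and tip it low over the bin so that all three slide off into it; do not grasp the blocks themselves or let them fall from a height. Set the empty tray back level on the white board and shut the bin's lid fully. Leave the other things on the bench where they are.

Things in the scene. Friction and masses are not known exactly. Their poses are not given: they have to be found in the camera images.
- tray: Loose steel tray, 200 mm long (its x), 126 mm over the handle posts (its y), 0.3 kg. Origin: centre of the underside; z up. Floor 4 mm thick. Walls 26 mm high on both long sides and the back end (+x); the front end (-x) is open with no lip: pieces slide out there. A bail handle bridges its middle: posts at the long sides (x = 0, y = +-60 mm) carry a straight red crossbar along y.
- tray_grip (a point): Centre of the tray's red crossbar, 85 mm above the tray's underside, on its middle. The bar is 14 mm thick (along the tray's x), 22 mm high, 116 mm free between the posts; it has flat faces to grip. 70 mm clear under it down to the tray floor, so blocks pass beneath.
- tray_lip (a point): Middle of the tray's open front edge (at tray x = -100 mm, on the upper face of the floor).
- pad: White flat rest board fixed on the bench, 260 x 220 mm (its x, y), 8 mm thick; origin: centre of the underside. The tray starts on it.
- bin: Blue open-topped box fixed on the bench, outside 180 mm (its x) x 220 mm (its y) x 90 mm high, walls and floor 5 mm. Origin: centre of the underside. Its grey hinged lid is on the +x rim; the hinge line runs along its y. The bin is turned so that the hinge is on the robot's right-hand side (-y world).
- lid (a joint): Angle of the grey bin lid in rad: 0 = shut flat on the rim, about 1.57 = standing upright, starts open at 1.7 to 1.9, stop at 2.0. Stiff hinge: the lid stays where it is left; about 3 N at mid-lid moves it (0.33 N m of friction). Plate 180 x 220 x 8 mm, 0.25 kg.
- lid_hinge (a point): Middle of the lid's hinge line: the bin's +x rim, 90.5 mm above the bench; underside of the shut lid.
- lid_handle (a point): Outer end of the black knob on the lid's outer (upper) face, 150 mm from the hinge line, 35 mm out from the face, halfway along the 220 mm edge.
- block0: brick-red fired test block, 40 x 60 x 30 mm (its x, y, z), about 0.12 kg; origin: centre of its underside. Starts lying on the tray floor, in a row of three along the tray; slides on the steel once the tray is tipped past about 18 to 27 degrees.
- block1: yellow fired test block, 40 x 60 x 30 mm (its x, y, z), about 0.12 kg; origin: centre of its underside. Starts lying on the tray floor, in a row of three along the tray; slides on the steel once the tray is tipped past about 18 to 27 degrees.
- block2: off-white fired test block, 40 x 60 x 30 mm (its x, y, z), about 0.12 kg; origin: centre of its underside. Starts lying on the tray floor, in a row of three along the tray; slides on the steel once the tray is tipped past about 18 to 27 degrees.
- weight: Bystander, leave alone: brass balance weight with a knob top, 42 mm diameter, 68 mm high; origin: centre of its underside (for the tools: near the middle).
- beaker: Bystander, leave alone: white open beaker, 76 mm diameter, 100 mm high; origin: centre of its underside (for the tools: near the middle).
- jar: Bystander, leave alone: amber closed jar, 70 mm diameter, 110 mm high; origin: centre of its underside (for the tools: near the middle).
- brush: Bystander, leave alone: hand brush lying flat, about 200 mm long; origin: centre of its underside (for the tools: near the middle).
- driver: Bystander, leave alone: screwdriver with orange handle lying flat, about 200 mm long; origin: centre of its underside (for the tools: near the middle).
- carton: Bystander, leave alone: cardboard carton 90 x 140 x 70 mm; origin: centre of its underside (for the tools: near the middle).
- can: Bystander, leave alone: can with a green label, 60 mm diameter, 100 mm high; origin: centre of its underside (for the tools: near the middle).
There are look-alikes about, which are no part of the job. What is shaped like the block1 but pink is not meant.

How it is judged:
On the way, in this order (a step that is already met when the one before it is completed fails the run):
1. the tray is lifted clear of the board with all three blocks aboard (height (world z) of tray above 0.04 m and x of block0 in the frame of tray between -0.105 and 0.105 m and y of block0 in the frame of tray between -0.06 and 0.06 m and z of block0 in the frame of tray between -0.005 and 0.05 m and x of block1 in the frame of tray between -0.105 and 0.105 m and y of block1 in the frame of tray between -0.06 and 0.06 m and z of block1 in the frame of tray between -0.005 and 0.05 m and x of block2 in the frame of tray between -0.105 and 0.105 m and y of block2 in the frame of tray between -0.06 and 0.06 m and z of block2 in the frame of tray between -0.005 and 0.05 m), for 0.1 s.
2. all three blocks are in the bin while the tray is held up (x of block0 in the frame of bin between -0.09 and 0.09 m and y of block0 in the frame of bin between -0.11 and 0.11 m and z of block0 in the frame of bin between 0 and 0.085 m and x of block1 in the frame of bin between -0.09 and 0.09 m and y of block1 in the frame of bin between -0.11 and 0.11 m and z of block1 in the frame of bin between 0 and 0.085 m and x of block2 in the frame of bin between -0.09 and 0.09 m and y of block2 in the frame of bin between -0.11 and 0.11 m and z of block2 in the frame of bin between 0 and 0.085 m and height (world z) of tray above 0.03 m), for 0.1 s.
At the end, for the whole second after the job is handed in: All three blocks lie at rest inside the bin (their origins within its walls and under its rim), the lid is shut to within 0.04 rad, and the tray rests on the white board, level within 0.06 rad, its centre within 65 mm of the board's centre horizontally and its underside below 13 mm above the bench (x of block0 in the frame of bin between -0.09 and 0.09 m and y of block0 in the frame of bin between -0.11 and 0.11 m and z of block0 in the frame of bin between 0 and 0.085 m and x of block1 in the frame of bin between -0.09 and 0.09 m and y of block1 in the frame of bin between -0.11 and 0.11 m and z of block1 in the frame of bin between 0 and 0.085 m and x of block2 in the frame of bin between -0.09 and 0.09 m and y of block2 in the frame of bin between -0.11 and 0.11 m and z of block2 in the frame of bin between 0 and 0.085 m and linear speed of each of block0, block1, block2, tray below 0.02 m/s and horizontal distance between tray and pad below 0.065 m and height (world z) of tray below 0.013 m and angle between tray's own z axis and vertical below 0.06 rad and value of joint lid below 0.04 rad); the robot touches nothing.
It fails at once if a block is gripped or pushed by the fingers (over 8 N) (contact force between the fingers and block0 above 8 N or contact force between the fingers and block1 above 8 N or contact force between the fingers and block2 above 8 N).
It fails at once if a block falls from a height or is thrown (faster than 2.2 m/s) (linear speed of any of block0, block1, block2 above 2.2 m/s).
It fails at once if a bystander is moved more than 30 mm (distance of any of weight, beaker, jar, brush, driver, carton, can from where it was at the start of the episode above 0.03 m).
It also fails if it takes over 72 s, if anything falls off the work surface, if the arm or the gripper's body presses on something with over 40 N, if the wrist force passes 120 N, or if a joint passes its speed limit or range.

### The arm

A 6-joint arm with a two-finger parallel gripper is mounted at the origin on the work surface. World frame = base frame: x ahead of the robot, y to its left, z up, the work surface at z = 0. Lengths are in m, angles in rad, forces in N, time in s.
With the tool pointing down it reaches from about 0.225 to 0.875 m from the base axis. Payload 3.4 kg.
Tool frame: the origin (TCP) lies at the very end of the fingers, on their centre line; the grasp point (between the pads) lies 19 mm behind it; z points along the fingers, y is the direction in which the jaws open and shut (so a half turn about z gives the same grasp; the last joint's range is limited). The gripper opens to 85 mm and grips with 20 to 120 N. Pads are 22 mm wide; open, the fingers measure 114 mm over their backs; the gripper's body (76 mm by 85 mm) begins 54 mm behind the grasp point. The pads swing forward as they close: fully open they stand 13 mm farther back than shut.
Start: joints at [1.06, 0.276, 1.505, -0, 1.361, -0.121], TCP at [0.219, 0.532, 0.231] pointing down, gripper open.
Joint ranges: [-2.89, 2.89], [-0.75, 2.08], [0.22, 2.7], [-1.18, 4.32], [0.11, 2.71], [-2.7, 2.7]. Speed limits (rad/s): [2.57, 2.57, 3.14, 3.14, 3.14, 3.14].

### API

Orientations are given as a unit quaternion [w, x, y, z].
In Python, from rig import get_state, get_image, calibration, sign_off gives the robot as it stands. The module is installed in compiled form; this text tells all that it offers.
- The arm moves only by the tool drive_tool, never from a script. Its argument "targets" is one flat list of numbers, 7 for each row, row after row: the turn, a rotation vector about the tool's x, y, z in degrees, then the shift along the tool's x, y, z in mm, then the opening, from 0 (shut) to 1 (fully open). In form: [wx, wy, wz, tx, ty, tz, fingers, wx, wy, wz, tx, ty, tz, fingers, ...]. A call has 1 to 12 rows; each row shifts and turns the commanded pose from where the row before left it, along the tool's axes as they then stand; what a row does not reach is not made up. A row lasts 1/8 s, in which the tool goes at most 62.5 mm and 10.7 degrees, less where a joint would pass 70% of its speed; a pose out of reach is approached as far as the arm can. A call is refused whole if a number of a shift passes 62.5 or a number of a turn 10.7, either way. A call with a gripper value outside its range is refused whole. The fingers move at their own pace and stop on an object; "grip_force" is the grip in N (left out, the last holds). Time passes only in rows, so rows that do not move let the fingers close. It gives the time, the measured TCP pose, the force and the opening at its end, in the units of the state.
- get_state(): the state, without advancing time (a new reading comes with each control period).
- get_image(name): name is "scene" or "top" or "wrist"; returns the picture (384x512x3 uint8, red, green, blue); there is no depth.
- calibration(name): a dict with "mtx" (3x3 intrinsics, pixels), "world_to_cam" (4x4, takes a point from world to camera coordinates); the wrist camera has in their place "hand_eye" (4x4, takes a point from camera to tool coordinates, whose origin is the TCP and whose axes are the flange's). Camera axes: x right, y down, z forward; pixel columns grow to the right and rows downward; lengths in m; the calibration is good to about 2 mm. A picture is of the moment at which its call begins: read the wrist's pose just before it. calibration takes no time and is no camera call.
- sign_off(): hands the job in, once; it reports no verdict.
The state is a dict: "clock": time; "qpos": joint angles; "qd": joint speeds; "effort": joint torques, N m; "position": TCP position; "ee_rot": TCP orientation; "contact_force": force on the tool from outside, world axes, zero at the start; "moment": the same for the moment, N m; "width": finger opening in m.
Only numpy, scipy, OpenCV 4.12 (cv2) and the standard library are available. Lean on these libraries where they do the work, as an engineer would, in place of code of your own. Each camera call takes 0.05 s, during which the arm holds its last target.

## Working session

There is one attempt and no reset: what is moved stays moved. The work goes in short steps, Python scripts to look and compute and a tool call to move; the robot and the scene stay as the last step left them, time stands still between calls to the robot, and variables do not carry over. Pictures are saved under pics/ and viewed, and the job is handed in when it is done.

Besides the shell and the picture viewer there is one more tool, called by a JSON object that holds its "op" and its "data". drive_tool: Moves the arm, as the interface text tells. Its arguments: {"type":"object","properties":{"targets":{"type":"array"},"grip_force":{"type":"number"}},"required":["targets"]}

```bash
mkdir -p pics
python3 - <<'E'
from rig import *
import cv2
print(get_state())
for n in ["scene","top","wrist"]:
    cv2.imwrite(f"pics/{n}0.png",get_image(n)[:,:,::-1]); print(n,calibration(n))
E
```

```text
{'clock': 0.0, 'qpos': array([ 1.06001137e+00,  2.76642412e-01,  1.50613086e+00,  1.88407516e-05,
        1.36071545e+00, -1.20983035e-01]), 'qd': array([ 3.16733467e-06, -1.16306673e-03, -1.16656139e-03, -3.14883786e-05,
       -6.98511799e-04, -1.81660603e-03]), 'effort': array([-3.19619157e-04, -4.16772008e+01, -2.45813781e+01, -2.59153276e-04,
        1.07662805e-02,  2.06203464e-05]), 'position': array([0.21823271, 0.53140629, 0.23041359]), 'ee_rot': array([-3.03270071e-04,  1.93671221e-01,  9.81066032e-01, -8.98269331e-04]), 'contact_force': array([-0.21854796, -1.15665215,  0.29941717]), 'moment': array([ 0.04027448,  0.02285917, -0.06086889]), 'width': 0.0852533903185267}
scene {'mtx': array([[417.52296129,   0.        , 254.69062689],
       [  0.        , 417.52296129, 185.04474568],
       [  0.        ,   0.        ,   1.        ]]), 'world_to_cam': array([[-0.53163752,  0.8469502 ,  0.00607486,  0.24754231],
       [ 0.72807943,  0.46066243, -0.50763222, -0.36470156],
       [-0.43273767, -0.26545335, -0.86155245,  1.48501054],
       [ 0.        ,  0.        ,  0.      
[... 271 characters left out ...]
[-0.97869447, -0.00642898, -0.20522137,  0.53049417],
       [ 0.20523565, -0.00163985, -0.97871121,  1.31411389],
       [ 0.        ,  0.        ,  0.        ,  1.        ]])}
wrist {'mtx': array([[318.83529149,   0.        , 256.36649504],
       [  0.        , 318.83529149, 195.14099825],
       [  0.        ,   0.        ,   1.        ]]), 'hand_eye': array([[ 1.09277090e-03, -9.54038993e-01, -2.99680505e-01,
         7.56686339e-02],
       [ 9.99999340e-01,  9.36176595e-04,  6.66113400e-04,
        -1.74705085e-04],
       [-3.54944283e-04, -2.99681035e-01,  9.54039387e-01,
        -1.41453312e-01],
       [ 0.00000000e+00,  0.00000000e+00,  0.00000000e+00,
         1.00000000e+00]])}
```

```bash
ls; nproc
```

```text
pics
4
```

View pics/scene0.png

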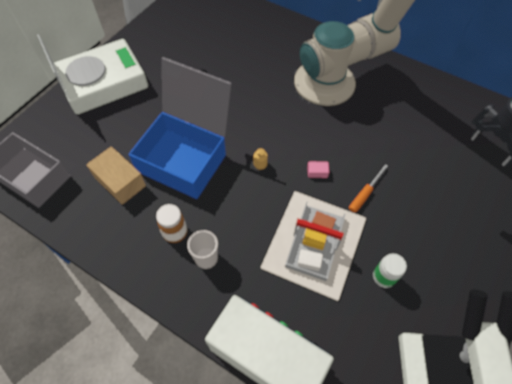

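View pics/top0.png

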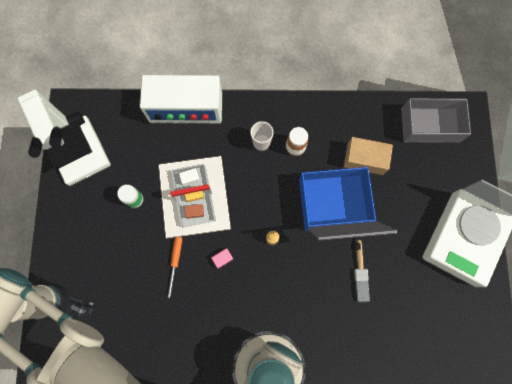

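View pics/wrist0.png

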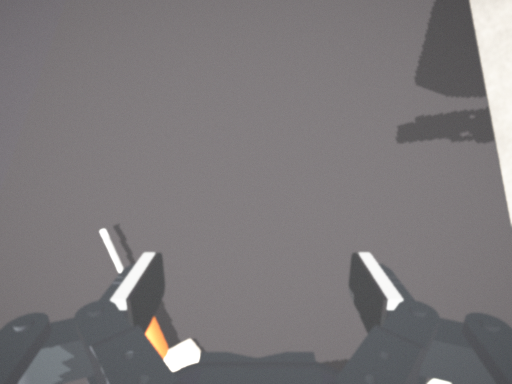

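Run:
```python
import cv2
t=cv2.imread("pics/top0.png"); s=cv2.imread("pics/scene0.png")
a=cv2.resize(t[145:245,150:240],None,fx=6,fy=6,interpolation=cv2.INTER_CUBIC)
b=cv2.resize(t[150:250,280:410],None,fx=6,fy=6,interpolation=cv2.INTER_CUBIC)
c=cv2.resize(s[185:300,255:375],None,fx=5,fy=5,interpolation=cv2.INTER_CUBIC)
d=cv2.resize(s[50:210,110:250],None,fx=3.7,fy=3.7,interpolation=cv2.INTER_CUBIC)
for n,i in zip("abcd",(a,b,c,d)): cv2.imwrite(f"pics/c_{n}.png",i)
```

```text
(no output)
```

View pics/c_a.png

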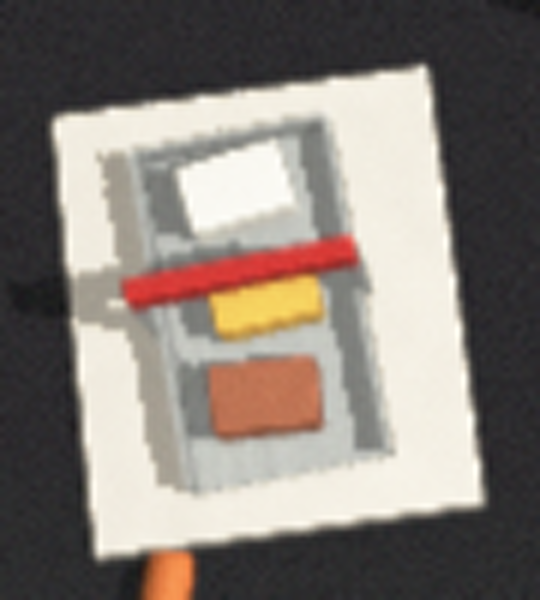

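View pics/c_b.png

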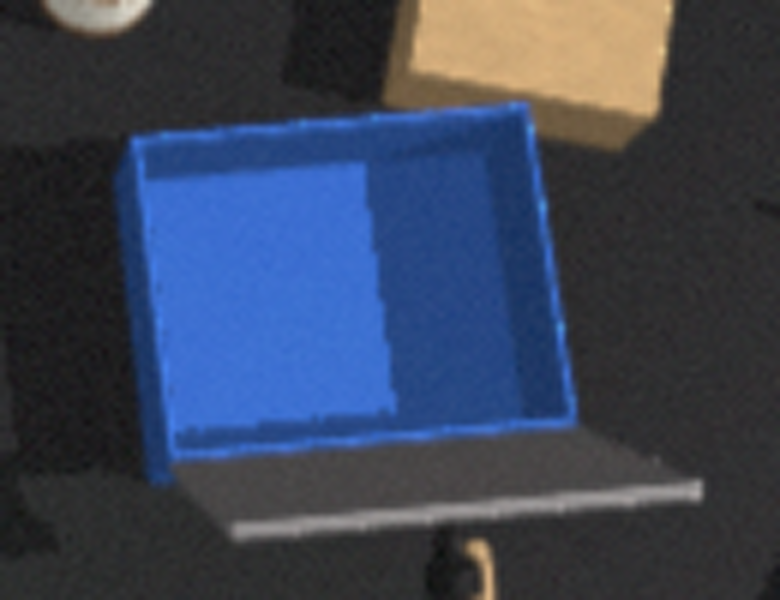

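View pics/c_c.png

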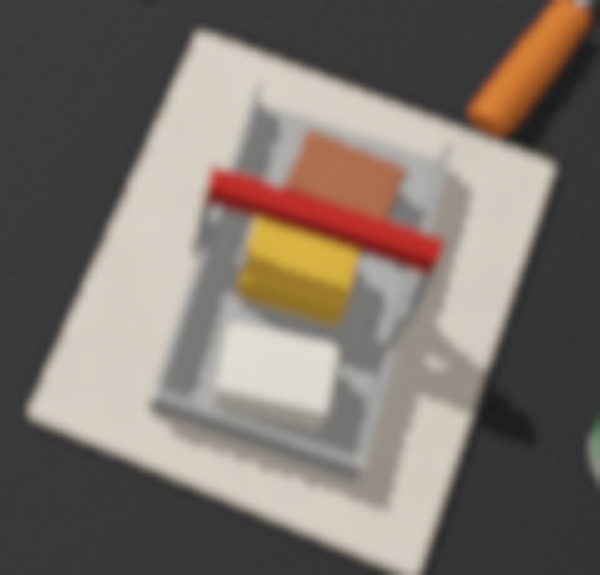

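View pics/c_d.png

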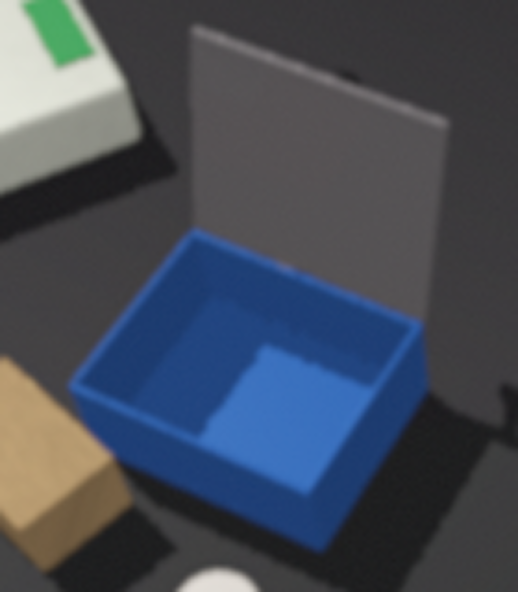

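```bash
cat > h.py <<'E'
from rig import *
import numpy as np, cv2
from scipy.spatial.transform import Rotation as R
def ray(n,uv,st=None):
    c=calibration(n); K=c["mtx"]
    d=np.linalg.inv(K)@np.array([uv[0],uv[1],1.])
    if n=="wrist":
        q=st["ee_rot"]; Rw=R.from_quat([q[1],q[2],q[3],q[0]]).as_matrix()
        H=c["hand_eye"]; T=np.eye(4);T[:3,:3]=Rw;T[:3,3]=st["position"]; M=T@H
    else: M=np.linalg.inv(c["world_to_cam"])
    return M[:3,3],M[:3,:3]@d
def onz(n,uv,z,st=None):
    o,d=ray(n,uv,st); return o+d*(z-o[2])/d[2]
def crop(p,s,off): return ((p[0]+.5)/s-.5+off[0],(p[1]+.5)/s-.5+off[1])
def proj(n,X,st=None):
    c=calibration(n); K=c["mtx"]
    if n=="wrist":
        q=st["ee_rot"]; T=np.eye(4);T[:3,:3]=R.from_quat([q[1],q[2],q[3],q[0]]).as_matrix();T[:3,3]=st["position"]; W=np.linalg.inv(T@c["hand_eye"])
    else: W=c["world_to_cam"]
    p=W[:3,:3]@np.asarray(X)+W[:3,3]; p=K@p; return p[:2]/p[2]
def tri(n1,p1,n2,p2):
    A=[];b=[]
    for n,p in((n1,p1),(n2,p2)):
        o,d=ray(n,p); d=d/np.linalg.norm(d);P=np.eye(3)-np.outer(d,d);A.append(P);b.append(P@o)
    A=np.vstack(A);b=np.hstack(b);x,r,_,_=np.linalg.lstsq(A,b,rcond=None);return x,np.sqrt(r)
E
python3 - <<'E'
from h import *
np.set_printoptions(precision=4,suppress=True)
A=lambda p:crop(p,6,(150,145)); B=lambda p:crop(p,6,(280,150)); C=lambda p:crop(p,5,(255,185)); D=lambda p:crop(p,3.7,(110,50))
print("pad top");P=[onz("top",A(p),.008) for p in [(53,117),(428,68),(485,507),(97,557)]]
for p in P:print(p)
print("c",np.mean(P,0))
print("pad scene",[onz("scene",C(p),.008) for p in [(202,30),(557,163),(415,580),(30,412)]])
print("bar top",[onz("top",A(p),.100) for p in [(125,292),(355,250)]])
print("bar scene",[onz("scene",C(p),.100) for p in [(212,187),(440,253)]])
print("bin top",*[onz("top",B(p),.09) for p in [(130,137),(528,103),(577,425),(165,460)]])
print("bin scene",*[onz("scene",D(p),.09) for p in [(193,232),(422,322),(308,490),(75,385)]])
print("lid",tri("top",B((702,490)),"scene",D((193,28))),tri("top",B((235,530)),"scene",D((445,122))))
print("others",*[ (k,onz("top",p,z)[:2]) for k,p,z in [("weight",(272,237),.05),("beaker",(261,132),.1),("jar",(299,133),.11),("carton",(370,150),.07),("can",(126,193),.1)]])
E
```

```text
pad top
[0.6721 0.3834 0.008 ]
[0.7034 0.166  0.008 ]
[0.445  0.1278 0.008 ]
[0.4154 0.3447 0.008 ]
c [0.559  0.2555 0.008 ]
pad scene [array([0.4467, 0.1306, 0.008 ]), array([0.4143, 0.3475, 0.008 ]), array([0.6747, 0.3853, 0.008 ]), array([0.7041, 0.1685, 0.008 ])]
bar top [array([0.5468, 0.317 , 0.1   ]), array([0.5707, 0.1946, 0.1   ])]
bar scene [array([0.5771, 0.2004, 0.1   ]), array([0.547 , 0.3183, 0.1   ])]
bin top [ 0.6219 -0.1055  0.09  ] [ 0.6427 -0.3238  0.09  ] [ 0.4643 -0.3412  0.09  ] [ 0.4441 -0.1212  0.09  ]
bin scene [ 0.4685 -0.339   0.09  ] [ 0.4434 -0.124   0.09  ] [ 0.6203 -0.1076  0.09  ] [ 0.6406 -0.3196  0.09  ]
lid (array([ 0.4067, -0.3478,  0.2594]), array([0.0006])) (array([ 0.3862, -0.131 ,  0.2616]), array([0.0003]))
others ('weight', array([ 0.4139, -0.011 ])) ('beaker', array([0.7572, 0.0269])) ('jar', array([ 0.7506, -0.0981])) ('carton', array([ 0.7074, -0.3405])) ('can', array([0.5467, 0.4595]))
```

```bash
cat >> h.py <<'E'
from scipy.linalg import logm,expm
np.set_printoptions(precision=4,suppress=True)
def T_of(st):
    q=st["ee_rot"];T=np.eye(4);T[:3,:3]=R.from_quat([q[1],q[2],q[3],q[0]]).as_matrix();T[:3,3]=st["position"];return T
def pose(p,yaw,tilt=0):
    """tool y at world yaw (deg) horizontally, z down; then tilt (deg): tray front (-yaw dir) goes down"""
    y=np.array([np.cos(np.radians(yaw)),np.sin(np.radians(yaw)),0]);z=np.array([0,0,-1.]);x=np.cross(y,z)
    M=np.c_[x,y,z]; # tray y axis = x ; tilt rotation about tray y positive moves -x end up => nose(-x) down is negative rot about tray y
    M=R.from_rotvec(-np.radians(tilt)*x).as_matrix()@M
    T=np.eye(4);T[:3,:3]=M;T[:3,3]=p;return T
def rows(T0,T1,n):
    X=expm(np.real(logm(np.linalg.inv(T0)@T1))/n)
    print(n,"rows of",np.round(R.from_matrix(X[:3,:3]).as_rotvec(degrees=True),2),np.round(X[:3,3]*1000,1))
E
python3 - <<'E'
from h import *
st=get_state();rows(T_of(st),pose([.560,.258,.2],12.5),8)
t=pose([0,0,0],0,30);print(t)
E
```

```text
8 rows of [-0.01  0.    6.9 ] [-56.3   7.7   3.8]
[[ 0.     0.866  0.5    0.   ]
 [ 1.     0.     0.     0.   ]
 [ 0.     0.5   -0.866  0.   ]
 [ 0.     0.     0.     1.   ]]
```

For the thing to grasp, the candidates are the red crossbar at (190,190) in the top view, the pink look-alike block at (222,258), the orange driver at (177,250) and the grey open box at (436,120). I choose the red crossbar on the tray on the white board. The close crop shows it bridging the tray, with the brick-red, yellow and off-white blocks aboard and the open end toward the robot. The images put the bin's hinge on the side facing the robot (-x world), not on the -y side as the text says, so I'll go by the images.

{"op": "drive_tool", "data": {"targets": [0,0,6.9,-40,5,3,1,0,0,6.9,-57,8,4,1,0,0,6.9,-57,8,4,1,0,0,6.9,-57,8,4,1,0,0,6.9,-57,8,4,1,0,0,6.9,-57,8,4,1,0,0,6.9,-57,8,4,1,0,0,6.9,-57,8,4,1,0,0,0,-12,2,1,1,0,0,0,0,0,0,1,0,0,0,0,0,0,1]}}

```text
clock: 1.52
position: [0.5523, 0.2498, 0.1994]
ee_rot: [-0.0, 0.626, 0.78, 0.0]
contact_force: [-0.5, 0.4, 0.4]
width: 0.0855
```

Run:
```python
from h import *
st=get_state();i=get_image("wrist");cv2.imwrite("pics/w1.png",i[:,:,::-1])
print(st["clock"],st["position"],st["qpos"],st["contact_force"]);rows(T_of(st),pose([.560,.258,.074],12.5),6)
c=pose([.56,.258,.1],12.5)
for y in(-58,0,58): print(proj("wrist",[.56-.2164*y/1e3,.258+.976*y/1e3,.104],st))
```

```text
1.525 [0.5523 0.2498 0.1994] [0.3095 0.3411 1.489  0.0011 1.3116 0.09  ] [-0.548   0.4489  0.4241]
6 rows of [-0.   -0.01  0.01] [ 1.   1.6 20.9]
[266.5258 256.6831]
[267.3961 189.5123]
[268.3976 112.2199]
```

View pics/w1.png

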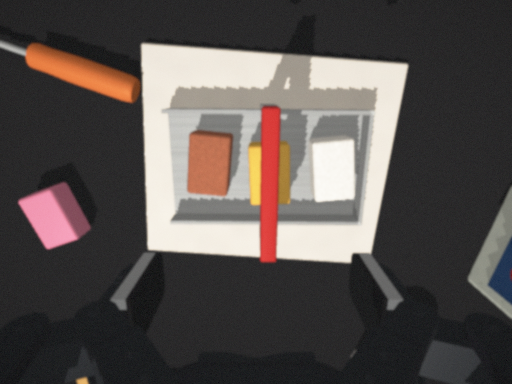

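The bar runs from (271,107) to (268,262), straight between the jaws and within about 2 mm of the prediction. The blocks are clear of it. I'm descending.

{"op": "drive_tool", "data": {"targets": [0,0,0,2,3,25,1,0,0,0,2,3,25,1,0,0,0,2,3,25,1,0,0,0,2,2,25,1,0,0,0,0,0,20,1,0,0,0,0,0,5,1,0,0,0,0,0,0,1]}}

```text
clock: 2.45
position: [0.5618, 0.2596, 0.0746]
ee_rot: [0.0, 0.626, 0.78, 0.0]
contact_force: [0.9, 0.7, -0.6]
width: 0.0853
```

Run:
```python
from h import *
st=get_state();i=get_image("wrist");cv2.imwrite("pics/w2.png",i[:,:,::-1])
print(st["clock"],st["position"],st["qpos"],st["contact_force"])
```

```text
2.45 [0.5618 0.2596 0.0746] [0.3203 0.4602 1.6314 0.0002 1.0497 0.1013] [ 0.8573  0.6537 -0.5735]
```

View pics/w2.png

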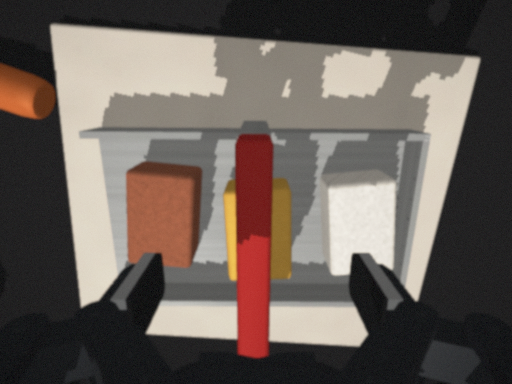

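The bar is centred between the pads (col 255). Closing the grip and lifting.

{"op": "drive_tool", "data": {"targets": [0,0,0,0,0,0,0,0,0,0,0,0,0,0,0,0,0,0,0,0,0,0,0,0,0,0,0,0,0,0,0,0,0,0,0,0,0,0,0,0,0,0,0,0,0,0,0,0,0,0,0,0,0,0,0,0], "grip_force": 100}}

```text
clock: 3.5
position: [0.5618, 0.2585, 0.0747]
ee_rot: [-0.0, 0.626, 0.78, -0.0]
contact_force: [-2.0, -0.8, 5.6]
width: 0.0122
```

{"op": "drive_tool", "data": {"targets": [0,0,0,0,0,-3,0,0,0,0,0,0,-8,0,0,0,0,0,0,-14,0,0,0,0,0,0,-18,0,0,0,0,0,0,-20,0,0,0,0,0,0,-20,0,0,0,0,0,0,-20,0,0,0,0,0,0,-18,0,0,0,0,0,0,-14,0,0,0,0,0,0,-8,0,0,0,0,0,0,-3,0,0,0,0,0,0,0,0]}}

```text
clock: 5.0
position: [0.5618, 0.2586, 0.2199]
ee_rot: [-0.0, 0.626, 0.78, -0.0]
contact_force: [0.3, -0.1, -7.4]
width: 0.0127
```

Run:
```python
from h import *
st=get_state();i=get_image("scene");cv2.imwrite("pics/s3.png",i[:,:,::-1]);i=get_image("wrist");cv2.imwrite("pics/w3.png",i[:,:,::-1])
print(st)
```

```text
{'clock': 5.0, 'qpos': array([0.3189, 0.3479, 1.4267, 0.0001, 1.3677, 0.1012]), 'qd': array([ 0.0014,  0.0059,  0.0084, -0.0023, -0.0007, -0.0082]), 'effort': array([  0.0137, -50.6625, -27.6579,  -0.0005,  -0.005 ,  -0.0018]), 'position': array([0.5618, 0.2586, 0.2199]), 'ee_rot': array([-0.0002,  0.6261,  0.7797, -0.0003]), 'contact_force': array([ 0.2531, -0.1141, -7.4314]), 'moment': array([ 0.0659,  0.0354, -0.0437]), 'width': 0.012744466406435947}
```

View pics/s3.png

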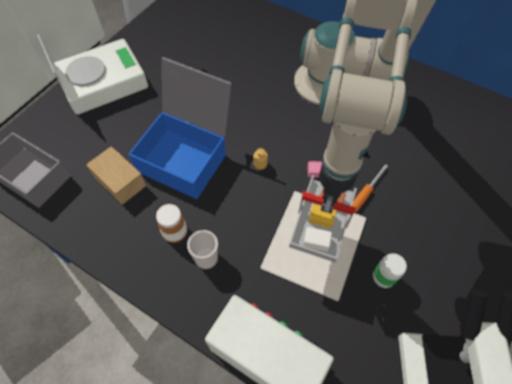

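View pics/w3.png

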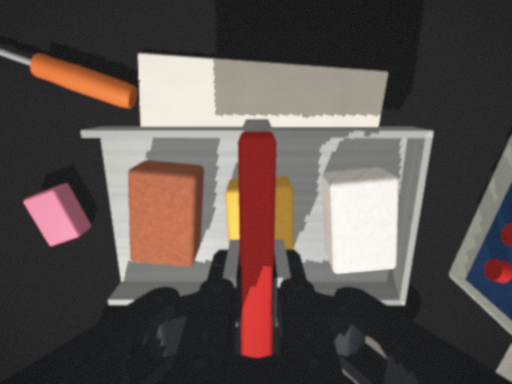

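The tray is held level (width 12.7 mm, about 7.4 N on the wrist) with all three blocks aboard. Next I plan the carry.

Run:
```python
from h import *
st=get_state();rows(T_of(st),pose([.663,-.211,.22],5.2),21)
```

```text
21 rows of [-0.    0.    0.35] [-22.9   1.3  -0. ]
```

{"op": "drive_tool", "data": {"targets": [0,0,0,-5,0,0,0,0,0,0.3,-12,1,0,0,0,0,0.4,-19,1,0,0,0,0,0.35,-23,1.3,0,0,0,0,0.35,-23,1.3,0,0,0,0,0.35,-23,1.3,0,0,0,0,0.35,-23,1.3,0,0,0,0,0.35,-23,1.3,0,0,0,0,0.35,-23,1.3,0,0,0,0,0.35,-23,1.3,0,0,0,0,0.35,-23,1.3,0,0,0,0,0.35,-23,1.3,0,0]}}

```text
clock: 6.6
position: [0.6207, 0.0209, 0.2203]
ee_rot: [-0.0, 0.652, 0.758, 0.0]
contact_force: [0.8, -0.2, -7.3]
width: 0.0127
```

{"op": "drive_tool", "data": {"targets": [0,0,0.35,-23,1.3,0,0,0,0,0.35,-23,1.3,0,0,0,0,0.35,-23,1.3,0,0,0,0,0.35,-23,1.3,0,0,0,0,0.35,-23,1.3,0,0,0,0,0.35,-23,1.3,0,0,0,0,0.35,-23,1.3,0,0,0,0,0.35,-23,1.3,0,0,0,0,0.4,-19,1,0,0,0,0,0.3,-12,1,0,0,0,0,0,-5,0,0,0,0,0,0,0,0,0,0]}}

```text
clock: 8.1
position: [0.6598, -0.1941, 0.2202]
ee_rot: [-0.0, 0.675, 0.738, 0.0]
contact_force: [0.3, 0.5, -6.6]
width: 0.0126
```

Run:
```python
from h import *
st=get_state();i=get_image("scene");cv2.imwrite("pics/s4.png",i[:,:,::-1]);i=get_image("wrist");cv2.imwrite("pics/w4.png",i[:,:,::-1])
print(st["clock"],st["position"],st["qpos"],st["contact_force"])
T0=T_of(st);print(T0)
lip=np.array([.5636,-.220,.13])
def tcp(lip,yaw,tilt):
    M=pose([0,0,0],yaw,tilt)[:3,:3]; return pose(lip-M[:,2]*.062+M[:,1]*.1,yaw,tilt)
a=tcp([.5636,-.220,.125],5.2,0);b=tcp([.5636,-.220,.10],5.2,15);c=tcp([.5636,-.220,.08],5.2,25);d=tcp([.5636,-.220,.075],5.2,40)
rows(T0,a,4);rows(a,b,6);rows(b,c,5);rows(c,d,8);print(a,d)
```

```text
8.1 [ 0.6598 -0.1941  0.2202] [-0.3875  0.4533  1.2566  0.0006  1.4322 -0.4769] [ 0.3044  0.5169 -6.617 ]
[[-0.0892  0.996  -0.0003  0.6598]
 [ 0.996   0.0892  0.0007 -0.1941]
 [ 0.0008 -0.0002 -1.      0.2202]
 [ 0.      0.      0.      1.    ]]
4 rows of [-0.   -0.01 -0.02] [-4.3  0.5  8.3]
6 rows of [-2.5 -0.  -0. ] [ 0.  -3.3 -0.1]
5 rows of [-2. -0. -0.] [ 0.  -3.5  0.3]
8 rows of [-1.87  0.    0.  ] [ 0.  -2.4 -2.7]
[[-0.0906  0.9959  0.      0.6632]
 [ 0.9959  0.0906  0.     -0.2109]
 [ 0.      0.     -1.      0.187 ]
 [ 0.      0.      0.      1.    ]] [[-0.0906  0.7629  0.6401  0.6002]
 [ 0.9959  0.0694  0.0583 -0.2167]
 [ 0.      0.6428 -0.766   0.1868]
 [ 0.      0.      0.      1.    ]]
```

View pics/s4.png

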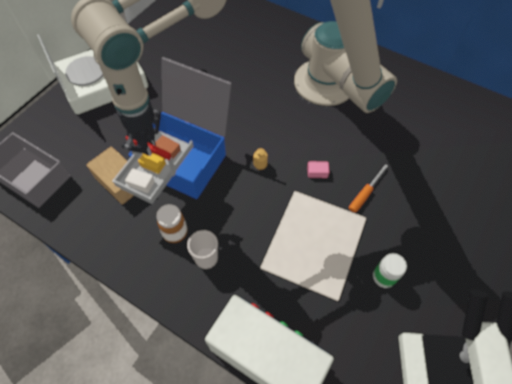

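View pics/w4.png

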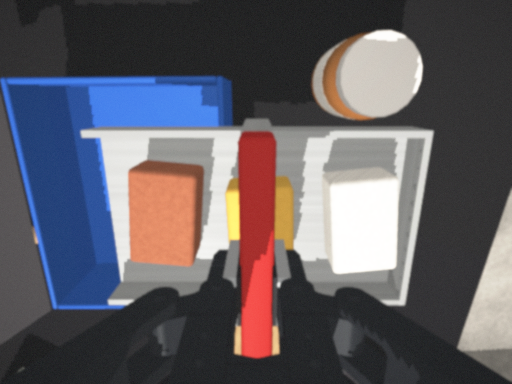

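Tray is over the bin, level, blocks aboard; the jar (365,75 wrist) is clear beside it. Moving down and beginning to tip.

{"op": "drive_tool", "data": {"targets": [0,0,0,-4,0.5,8,0,0,0,0,-4,0.5,9,0,0,0,0,-5,0.5,9,0,0,0,0,-4,0.5,7,0,-1.5,0,0,0,-2,0,0,-2.5,0,0,0,-3.3,0,0,-2.5,0,0,0,-3.3,0,0,-2.5,0,0,0,-3.3,0,0,-2.5,0,0,0,-3.3,0,0,-2.5,0,0,0,-3.3,0,0,-1,0,0,0,-1.5,0,0]}}

```text
clock: 9.57
position: [0.642, -0.2127, 0.1853]
ee_rot: [0.088, 0.669, 0.732, 0.096]
contact_force: [0.3, -0.2, -6.0]
width: 0.0126
```

Run:
```python
from h import *
st=get_state();i=get_image("scene")[80:230,80:280];cv2.imwrite("pics/s5.png",cv2.resize(i[:,:,::-1],None,fx=3,fy=3));i=get_image("wrist");cv2.imwrite("pics/w5.png",i[:,:,::-1])
print(st["clock"],st["position"],st["qpos"],st["contact_force"])
T0=T_of(st);print(T0, T0[:3,3]+.062*T0[:3,2]-.1*T0[:3,1])
def tcp(lip,yaw,tilt):
    M=pose([0,0,0],yaw,tilt)[:3,:3]; return pose(lip-M[:,2]*.062+M[:,1]*.1,yaw,tilt)
c=tcp([.5636,-.220,.08],5.2,25);d=tcp([.5636,-.220,.075],5.2,40)
rows(T0,c,5);rows(c,d,8)
```

```text
9.575 [ 0.642  -0.2127  0.1853] [-0.5011  0.3371  1.5638  0.1689  1.0285 -0.662 ] [ 0.2763 -0.2251 -5.984 ]
[[-0.0889  0.9622  0.2573  0.642 ]
 [ 0.996   0.0858  0.0233 -0.2127]
 [ 0.0003  0.2583 -0.9661  0.1853]
 [ 0.      0.      0.      1.    ]] [ 0.5617 -0.2198  0.0995]
5 rows of [-2.01  0.   -0.02] [-0.  -3.2  0.4]
8 rows of [-1.87  0.    0.  ] [ 0.  -2.4 -2.7]
```

View pics/s5.png

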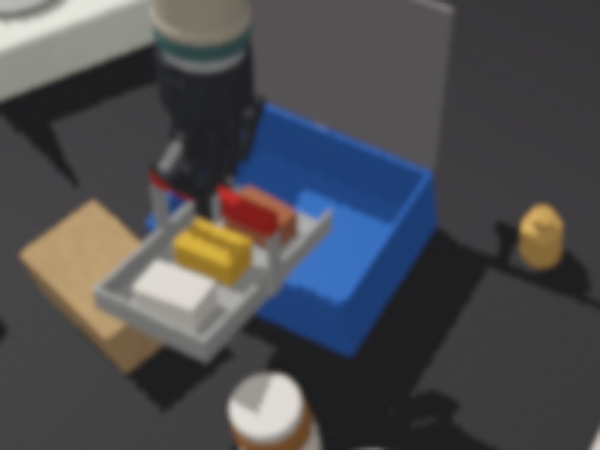

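View pics/w5.png

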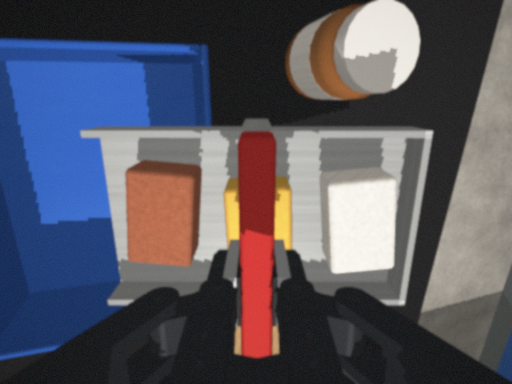

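Tilt is 15° with the lip inside the bin and the blocks still in place. I'll go on to 25° and hold there to let them slide gently.

{"op": "drive_tool", "data": {"targets": [-2,0,0,0,-3.2,0.4,0,-2,0,0,0,-3.2,0.4,0,-2,0,0,0,-3.2,0.4,0,-2,0,0,0,-3.2,0.4,0,-2,0,0,0,-3.2,0.4,0,0,0,0,0,0,0,0,0,0,0,0,0,0,0,0,0,0,0,0,0,0]}}

```text
clock: 10.68
position: [0.6305, -0.2146, 0.1792]
ee_rot: [0.147, 0.659, 0.72, 0.16]
contact_force: [0.3, -0.9, -2.5]
width: 0.0126
```

Run:
```python
from h import *
st=get_state();i=get_image("wrist");cv2.imwrite("pics/w6.png",i[:,:,::-1])
print(st["clock"],st["position"],st["qpos"],st["contact_force"])
```

```text
10.675 [ 0.6305 -0.2146  0.1792] [-0.578   0.2708  1.7408  0.3692  0.8113 -0.8807] [ 0.3267 -0.8872 -2.5168]
```

View pics/w6.png

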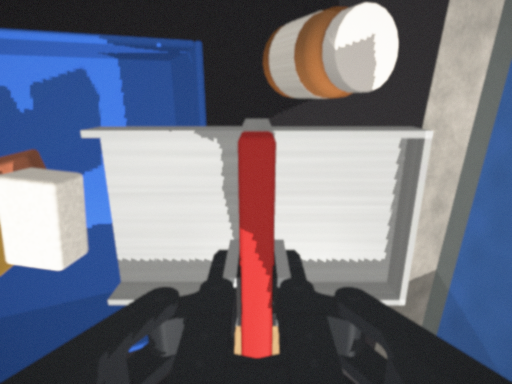

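All three have left the tray (wrist force 2.5 N is the tray alone). I'll let them settle and check.

{"op": "drive_tool", "data": {"targets": [0,0,0,0,0,0,0,0,0,0,0,0,0,0]}}

```text
clock: 10.98
position: [0.6295, -0.2141, 0.1783]
ee_rot: [0.146, 0.659, 0.721, 0.16]
contact_force: [0.3, -0.0, -2.4]
width: 0.0125
```

Run:
```python
from h import *
st=get_state();i=get_image("wrist");i2=get_image("scene")[50:210,80:280]; i3=get_image("top")[150:250,280:410]
cv2.imwrite("pics/w7.png",i[:,:,::-1]);cv2.imwrite("pics/s7.png",np.hstack([cv2.resize(i2[:,:,::-1],(400,320)),cv2.resize(i3[:,:,::-1],(390,320))]))
print(st["clock"],st["contact_force"])
```

```text
10.975 [ 0.3253 -0.0253 -2.4121]
```

View pics/w7.png

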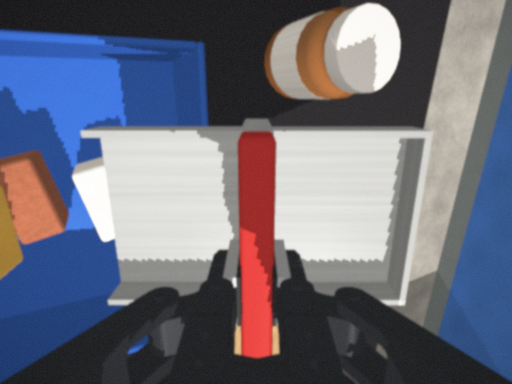

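View pics/s7.png

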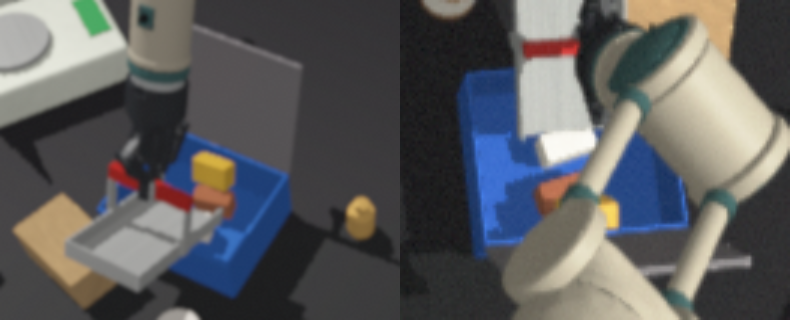

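The blocks are in the bin: white near (565,150), red near (560,190) and yellow near (610,210) in the right half. Raising the tray straight up, then levelling it.

{"op": "drive_tool", "data": {"targets": [0,0,0,0,3,-6,0,0,0,0,0,6,-13,0,0,0,0,0,6,-13,0,0,0,0,0,6,-13,0,4,0,0,0,4,-10,0,4,0,0,0,0,-5,0,4,0,0,0,0,0,0,4,0,0,0,0,0,0,4,0,0,0,0,0,0,3.5,0,0,0,0,0,0,1.5,0,0,0,0,0,0,0,0,0,0,0,0,0]}}

```text
clock: 12.62
position: [0.6275, -0.2143, 0.2432]
ee_rot: [0.0, 0.675, 0.738, 0.0]
contact_force: [0.5, 0.4, -2.5]
width: 0.0124
```

Run:
```python
from h import *
st=get_state();i=get_image("scene")[50:210,80:280]
cv2.imwrite("pics/s8.png",cv2.resize(i[:,:,::-1],None,fx=3.5,fy=3.5,interpolation=cv2.INTER_CUBIC))
print(st["clock"],st["contact_force"],st["qpos"]);print(T_of(st))
rows(T_of(st),pose([.5618,.2586,.22],12.5),13)
```

```text
12.625 [ 0.4741  0.3968 -2.5359] [-0.4343  0.4041  1.2811  0.0005  1.4555 -0.5238]
[[-0.0893  0.996   0.0011  0.6275]
 [ 0.996   0.0893  0.0001 -0.2143]
 [-0.      0.0011 -1.      0.2432]
 [ 0.      0.      0.      1.    ]]
13 rows of [ 0.    0.   -0.57] [36.7  0.4  1.8]
```

View pics/s8.png

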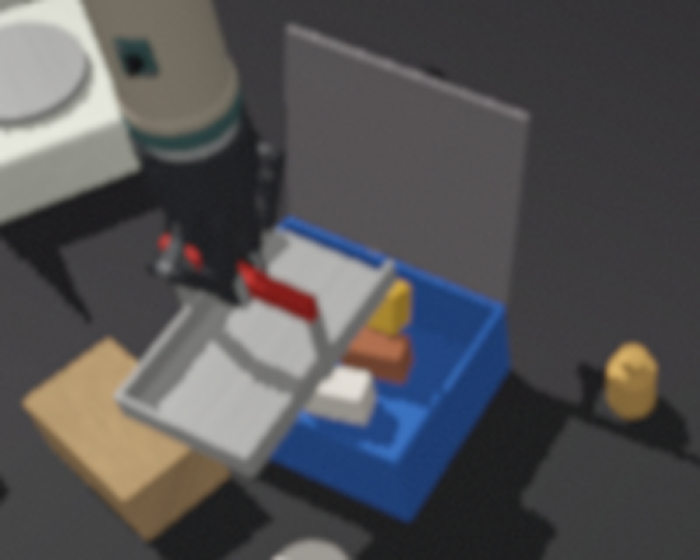

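{"op": "drive_tool", "data": {"targets": [0,0,-0.2,11,0,0,0,0,0,-0.4,26,0,0,0,0,0,-0.57,36.7,0.4,2,0,0,0,-0.57,36.7,0.4,2,0,0,0,-0.57,36.7,0.4,2,0,0,0,-0.57,36.7,0.4,2,0,0,0,-0.57,36.7,0.4,2,0,0,0,-0.57,36.7,0.4,2,0,0,0,-0.57,36.7,0.4,2,0,0,0,-0.57,36.7,0.4,2,0,0,0,-0.57,36.7,0.4,2,0,0,0,-0.57,36.7,0.4,2,0]}}

```text
clock: 14.18
position: [0.5727, 0.1888, 0.2235]
ee_rot: [-0.0, 0.633, 0.774, 0.001]
contact_force: [1.1, 0.3, -2.9]
width: 0.0122
```

{"op": "drive_tool", "data": {"targets": [0,0,-0.57,36.7,0.4,2,0,0,0,-0.4,26,0,0,0,0,0,-0.2,11,0,0,0,0,0,0,0,0,0,0,0,0,0,0,0,0,0]}}

```text
clock: 14.8
position: [0.5599, 0.2575, 0.2212]
ee_rot: [0.0, 0.626, 0.78, -0.0]
contact_force: [-0.0, -0.6, -2.7]
width: 0.0124
```

Run:
```python
from h import *
st=get_state();i=get_image("wrist");cv2.imwrite("pics/w9.png",i[:,:,::-1]);i=get_image("top")[140:260,240:420]
cv2.imwrite("pics/t9.png",cv2.resize(i[:,:,::-1],None,fx=4.4,fy=4.4,interpolation=cv2.INTER_CUBIC))
print(st["clock"],st["contact_force"],st["qpos"]);print(T_of(st))
rows(T_of(st),pose([.5610,.2570,.0755],12.5),8)
```

```text
14.8 [-0.0453 -0.6223 -2.7342] [ 0.3186  0.3435  1.43   -0.0007  1.368   0.0996]
[[-0.2174  0.9761  0.0003  0.5599]
 [ 0.9761  0.2174 -0.0006  0.2575]
 [-0.0007  0.0001 -1.      0.2212]
 [ 0.      0.      0.      1.    ]]
8 rows of [0.   0.   0.01] [-0.1  0.1 18.2]
```

View pics/w9.png

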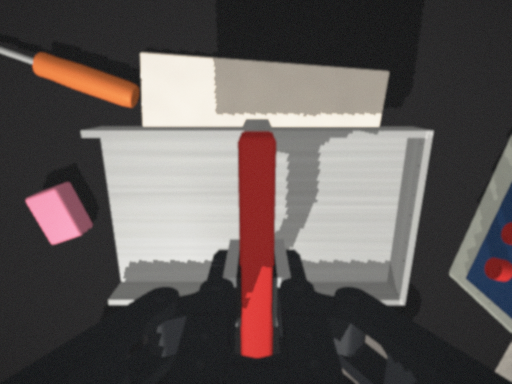

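View pics/t9.png

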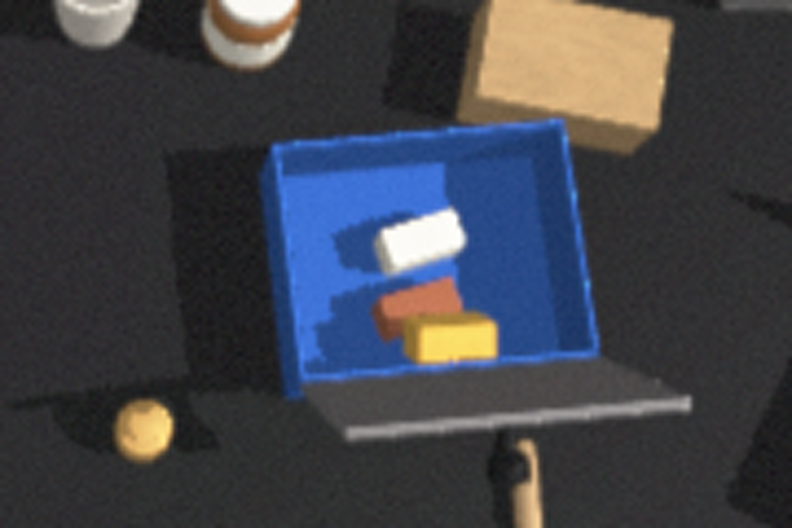

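All three blocks are in the bin and below the rim. Lowering the tray onto the board.

{"op": "drive_tool", "data": {"targets": [0,0,0,0,0,8,0,0,0,0,0,0,20,0,0,0,0,0,0,25,0,0,0,0,0,0,25,0,0,0,0,0,0,25,0,0,0,0,0,0,20,0,0,0,0,0,0,12,0,0,0,0,0,0,6,0,0,0,0,0,0,3,0,0,0,0,0,0,1.5,0,0,0,0,0,0,0,0,0,0,0,0,0,0,0]}}

```text
clock: 16.4
position: [0.5602, 0.2585, 0.076]
ee_rot: [0.0, 0.625, 0.78, 0.0]
contact_force: [0.2, 0.6, -2.8]
width: 0.0123
```

{"op": "drive_tool", "data": {"targets": [0,0,0,0,0,0.5,0,0,0,0,0,0,0,0]}}

```text
clock: 16.65
position: [0.56, 0.2583, 0.0752]
ee_rot: [0.0, 0.625, 0.78, 0.0]
contact_force: [0.2, 0.5, -2.6]
width: 0.0128
```

{"op": "drive_tool", "data": {"targets": [0,0,0,0,0,0.7,0,0,0,0,0,0,0.7,0,0,0,0,0,0,0,0]}}

```text
clock: 17.02
position: [0.5601, 0.2584, 0.0747]
ee_rot: [0.0, 0.625, 0.78, 0.0]
contact_force: [-1.8, -0.5, 5.1]
width: 0.0124
```

Contact with the board. Release and go up.

{"op": "drive_tool", "data": {"targets": [0,0,0,0,0,0,0.5,0,0,0,0,0,0,1,0,0,0,0,0,0,1,0,0,0,0,0,0,1,0,0,0,0,0,0,1,0,0,0,0,0,0,1,0,0,0,0,0,0,1,0,0,0,0,0,-10,1,0,0,0,0,0,-25,1,0,0,0,0,0,-40,1,0,0,0,0,0,-50,1,0,0,0,0,0,-50,1]}}

```text
clock: 18.52
position: [0.5598, 0.2583, 0.251]
ee_rot: [0.0, 0.625, 0.78, 0.0]
contact_force: [0.9, 0.8, 0.3]
width: 0.0857
```

{"op": "drive_tool", "data": {"targets": [0,0,0,0,0,-50,0,0,0,0,0,0,-40,0,0,0,0,0,0,-10,0,0,0,0,0,0,0,0,0,0,0,0,0,0,0]}}

```text
clock: 19.15
position: [0.5592, 0.2581, 0.3466]
ee_rot: [-0.001, 0.625, 0.78, -0.002]
contact_force: [0.3, 0.7, 0.3]
width: -0.0003
```

Run:
```python
from h import *
st=get_state();i=get_image("scene");cv2.imwrite("pics/s10.png",i[:,:,::-1])
print(st["clock"],st["contact_force"],st["qpos"],st["width"]);print(T_of(st))
```

```text
19.15 [0.3213 0.6885 0.2805] [0.3194 0.3044 1.1861 0.0001 1.6548 0.0997] -0.0002798018326224961
[[-0.2179  0.976  -0.0036  0.5592]
 [ 0.976   0.2179 -0.0011  0.2581]
 [-0.0003 -0.0037 -1.      0.3466]
 [ 0.      0.      0.      1.    ]]
```

View pics/s10.png

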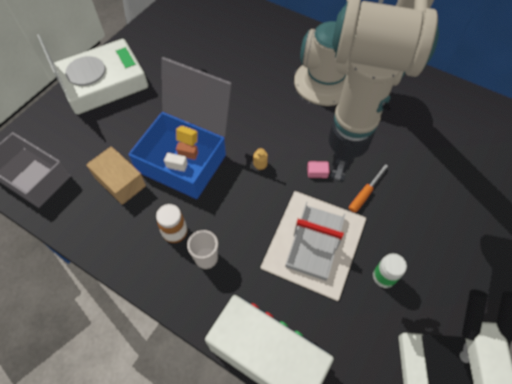

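The tray sits empty on the board and the fingers are shut. Next I swing behind the lid: translate first, then turn the tool so its x points at the lid.

Run:
```python
from h import *
st=get_state();T=T_of(st);p=[.3495,-.184,.347]
rows(T,pose(p,12.5),10)
```

```text
10 rows of [-0.02  0.    0.01] [-38.6 -30.1   0. ]
```

{"op": "drive_tool", "data": {"targets": [0,0,0,-20,-16,0,0,0,0,0,-38.6,-30.1,0,0,0,0,0,-38.6,-30.1,0,0,0,0,0,-38.6,-30.1,0,0,0,0,0,-38.6,-30.1,0,0,0,0,0,-38.6,-30.1,0,0,0,0,0,-38.6,-30.1,0,0,0,0,0,-38.6,-30.1,0,0,0,0,0,-38.6,-30.1,0,0,0,0,0,-38.6,-30.1,0,0,0,0,0,-18.6,-14,0,0,0,0,0,0,0,0,0]}}

```text
clock: 20.7
position: [0.3495, -0.1848, 0.3474]
ee_rot: [-0.001, 0.627, 0.779, -0.0]
contact_force: [0.7, -0.2, -1.0]
width: -0.0001
```

{"op": "drive_tool", "data": {"targets": [0,0,9.7,0,0,0,0,0,0,9.7,0,0,0,0,0,0,9.7,0,0,0,0,0,0,9.7,0,0,0,0,0,0,9.7,0,0,0,0,0,0,9.7,0,0,0,0,0,0,9.7,0,0,0,0,0,0,9.7,0,0,0,0,0,0,9.7,0,0,0,0,0,0,9.7,0,0,0,0,0,0,0,0,0,0,0]}}

```text
clock: 22.08
position: [0.3506, -0.1828, 0.348]
ee_rot: [-0.001, 0.999, 0.05, -0.0]
contact_force: [0.5, 0.6, 0.5]
width: -0.0001
```

Run:
```python
from h import *
st=get_state();i=get_image("scene")[0:210,80:360];cv2.imwrite("pics/s11.png",cv2.resize(i[:,:,::-1],None,fx=2.6,fy=2.6));i=get_image("wrist");cv2.imwrite("pics/w11.png",i[:,:,::-1])
print(st["clock"],st["contact_force"],st["qpos"],st["width"]);print(T_of(st))
rows(T_of(st),pose([.3495,-.184,.235],-84.8),5)
```

```text
22.075 [0.5051 0.5885 0.4748] [-0.6577 -0.0513  1.6049  0.0007  1.5895  0.8121] -0.0001313595172161237
[[ 0.9949  0.1008 -0.0008  0.3506]
 [ 0.1008 -0.9949  0.0015 -0.1828]
 [-0.0006 -0.0016 -1.      0.348 ]
 [ 0.      0.      0.      1.    ]]
5 rows of [-0.02  0.01  0.12] [-0.2  0.2 22.6]
```

View pics/s11.png

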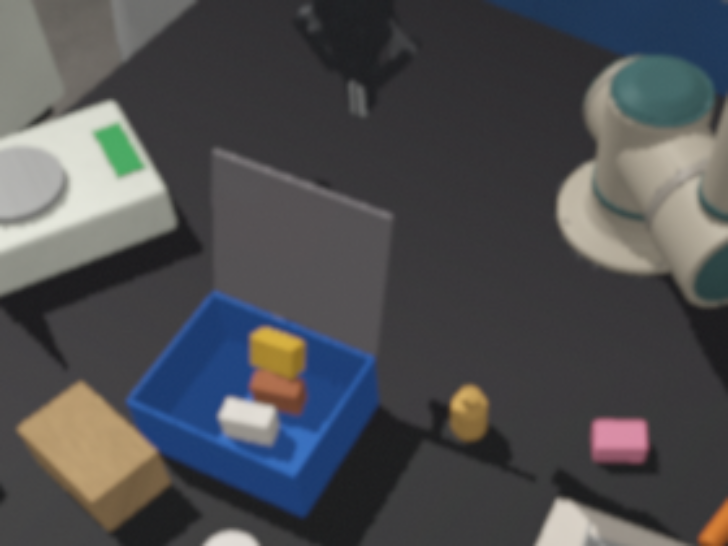

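View pics/w11.png

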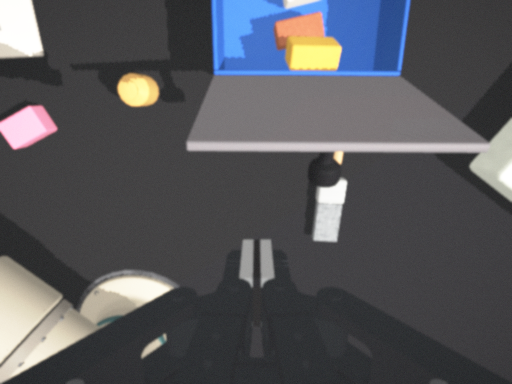

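The closed fingertips are at (256,250), behind the lid and left of the knob at (325,165). Descending, then pushing toward the bin.

{"op": "drive_tool", "data": {"targets": [0,0,0,0,0,25,0,0,0,0,0,0,30,0,0,0,0,0,0,30,0,0,0,0,0,0,20,0,0,0,0,0,0,8,0,0,0,0,10,0,0,0,0,0,0,12,0,0,0,0,0,0,12,0,0,0,0,0,0,12,0,0,0]}}

```text
clock: 23.3
position: [0.3969, -0.1795, 0.2361]
ee_rot: [0.0, 0.999, 0.049, -0.0]
contact_force: [-2.8, -0.8, 2.7]
width: -0.0
```

{"op": "drive_tool", "data": {"targets": [0,0,0,12,0,0,0,0,0,0,12,0,0,0,0,0,0,11,0,0,0]}}

```text
clock: 23.68
position: [0.4319, -0.176, 0.2356]
ee_rot: [-0.0, 0.999, 0.049, 0.0]
contact_force: [-2.1, -1.4, 2.1]
width: 0.0003
```

Run:
```python
from h import *
st=get_state();i=get_image("scene")[0:210,80:360];cv2.imwrite("pics/s12.png",cv2.resize(i[:,:,::-1],None,fx=2.6,fy=2.6))
print(st["clock"],st["contact_force"],st["position"])
print((st["position"]-np.array([.449,-.175,0]))@np.array([.996,.09,0]))
```

```text
23.675 [-2.0767 -1.3952  2.0835] [ 0.4319 -0.176   0.2356]
-0.017100774590980382
```

View pics/s12.png

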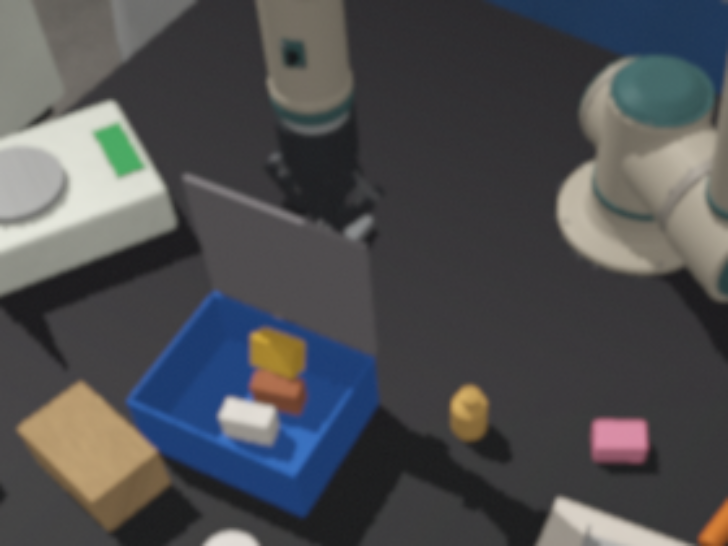

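The lid is near vertical and following the fingers at about 3 N. I'll follow its arc down.

{"op": "drive_tool", "data": {"targets": [0,0,0,13,0,1,0,0,0,0,13,0,1.5,0,0,0,0,13,0,2,0,0,0,0,12,0,2.5,0,0,0,0,13,0,5.5,0,0,0,0,13,0,6.5,0,0,0,0,13,0,7.5,0,0,0,0,10.5,0,9,0,0,0,0,10.5,0,10,0,0,0,0,10,0,11,0]}}

```text
clock: 24.98
position: [0.5523, -0.1644, 0.1784]
ee_rot: [0.0, 0.999, 0.049, 0.0]
contact_force: [0.5, -0.0, 1.1]
width: -0.0003
```

Run:
```python
from h import *
st=get_state();i=get_image("scene")[0:210,80:360];cv2.imwrite("pics/s13.png",cv2.resize(i[:,:,::-1],None,fx=2.6,fy=2.6))
print(st["clock"],st["contact_force"],st["position"])
print((st["position"]-np.array([.449,-.175,0]))@np.array([.996,.09,0]))
```

```text
24.975 [ 0.4501 -0.0367  1.1151] [ 0.5523 -0.1644  0.1784]
0.10387058349485742
```

View pics/s13.png

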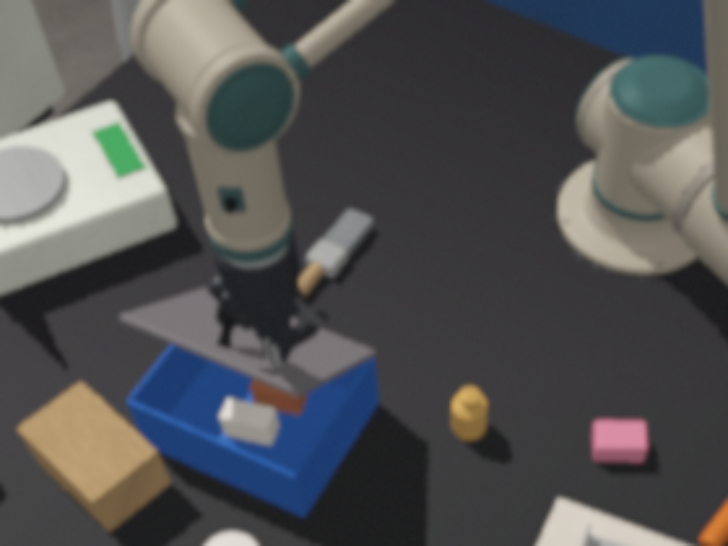

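{"op": "drive_tool", "data": {"targets": [0,0,0,5,0,9,0,0,0,0,5,0,10,0,0,0,0,5,0,10,0,0,0,0,5,0,10,0,0,0,0,3,0,10,0,0,0,0,3,0,10,0,0,0,0,2,0,10,0,0,0,0,1,0,8,0,0,0,0,0,0,2,0,0,0,0,0,0,0,0]}}

```text
clock: 26.28
position: [0.5804, -0.1614, 0.1001]
ee_rot: [-0.0, 0.999, 0.049, 0.0]
contact_force: [-0.2, -0.5, -0.0]
width: -0.0002
```

{"op": "drive_tool", "data": {"targets": [0,0,0,0,0,1.5,0,0,0,0,0,0,0,0]}}

```text
clock: 26.52
position: [0.5805, -0.1615, 0.0989]
ee_rot: [0.0, 0.999, 0.049, 0.0]
contact_force: [-0.4, 0.6, 0.2]
width: -0.0002
```

{"op": "drive_tool", "data": {"targets": [0,0,0,0,0,1,0,0,0,0,0,0,1,0,0,0,0,0,0,0,0]}}

```text
clock: 26.9
position: [0.5805, -0.1615, 0.0985]
ee_rot: [0.0, 0.999, 0.049, 0.001]
contact_force: [-2.1, 0.6, 8.0]
width: 0.0003
```

{"op": "drive_tool", "data": {"targets": [0,0,0,0,0,1,0,0,0,0,0,0,0,0,0,0,0,0,0,-5,0,0,0,0,0,0,-30,0,0,0,0,0,0,-50,0,0,0,0,0,0,-60,0,0,0,0,0,0,-60,0,0,0,0,-30,0,-20,0,0,0,0,-60,0,0,0,0,0,0,-60,0,0,0,0,0,0,-40,0,0,0,0,0,0,0,0,0,0]}}

```text
clock: 28.4
position: [0.3888, -0.1797, 0.3211]
ee_rot: [0.0, 0.999, 0.048, 0.0]
contact_force: [0.5, -0.0, 0.6]
width: 0.0002
```

Run:
```python
from h import *
st=get_state();s=get_image("scene");t=get_image("top");cv2.imwrite("pics/s14.png",s[:,:,::-1]);cv2.imwrite("pics/t14.png",t[:,:,::-1])
cv2.imwrite("pics/d14.png",np.hstack([cv2.resize(s[90:210,110:250,::-1],(400,343),interpolation=cv2.INTER_CUBIC),cv2.resize(t[150:250,290:400,::-1],(377,343),interpolation=cv2.INTER_CUBIC)]))
print(st["clock"],st["contact_force"],st["position"])
```

```text
28.4 [ 0.4715 -0.0003  0.6314] [ 0.3888 -0.1797  0.3211]
```

View pics/s14.png

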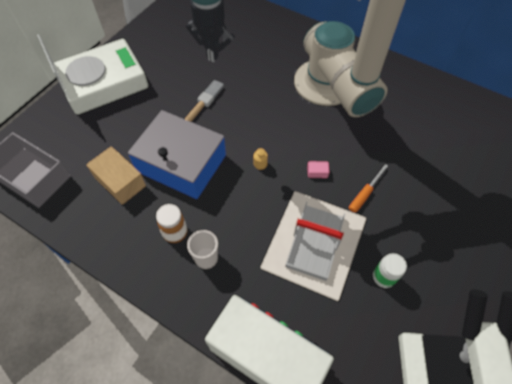

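View pics/t14.png

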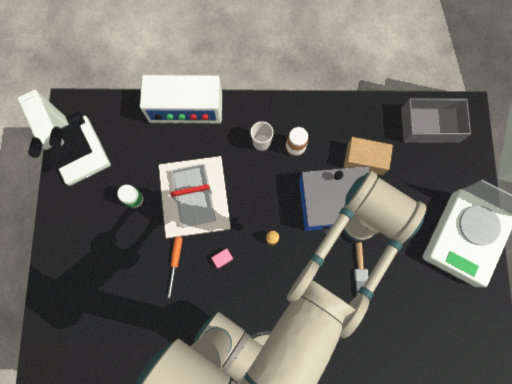

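View pics/d14.png

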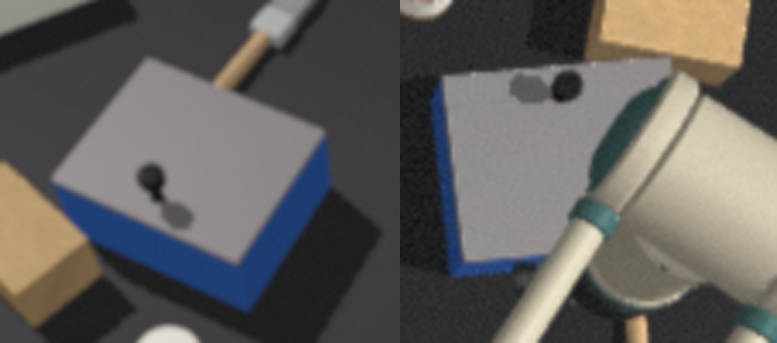

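Run:
```python
from h import *
D=lambda p:crop(p,400/140,(110,90)); E=lambda p:(( p[0]-400+.5)*110/377-.5+290,(p[1]+.5)*100/343-.5+150)
print("near-left far corner",tri("scene",D((240,264)),"top",E((443,75))))
print("hinge-left",tri("scene",D((327,130)),"top",E((466,263))))
st=get_state();print(st["clock"],st["qd"])
```

```text
near-left far corner (array([ 0.6222, -0.1058,  0.0953]), array([0.0036]))
hinge-left (array([ 0.4423, -0.1247,  0.0961]), array([0.0023]))
28.5 [ 0.0147  0.0259 -0.0187  0.0032 -0.0012 -0.0005]
```

The lid's far and hinge corners are at the same height (95.3 and 96.1 mm), so it is shut. The tray is on the board and the bystanders are unmoved. Handing in.

```bash
python3 -c "
from rig import *
print(sign_off())"
```

```text
the job is handed in; nothing more can be done
None
```

I handed the job in at about 28.5 s on the robot's clock. `sign_off()` gave no verdict, so what follows is from my own checks.

**What I did:** I gripped the tray by its red crossbar and carried it level to the bin. I tipped it to about 25° with the lip low inside the rim, and all three blocks slid off. I then set the empty tray back on the white board and pushed the lid shut with closed fingers.

**Last checks:**
- **Blocks:** the pictures taken before the lid was shut showed all three in the bin, below the rim. The yellow one seemed to stand on edge by the hinge wall. Once the lid was shut I could no longer see them.
- **Lid:** the fingertips met resistance (8 N) at z = 98.5 mm, which is the height of the shut lid's upper face. Afterwards its far and hinge corners measured 95.3 and 96.1 mm high, so I take it as flat.
- **Tray:** it went down level and I released it once it touched the board. At release its grip point was within about 3 mm of the board's centre as measured at the start.
- **Bystanders and arm:** the bystanders look unmoved by eye in the final scene and top views. The arm stood free, touching nothing.

**Disagreement with the text:** the description puts the bin's hinge on the robot's right (-y). The images showed it on the side facing the robot (-x), and I worked from the images. The lid moved as they predicted.

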